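Make up an oiling kit and a casing kit

TASK

Make up two kits from the stock at the front of the bench: in the blue tray, the brown oil bottle on the white liner and the black eye loupe on the cork liner; in the red tray, the steel case holder on the white liner, the black carton flat on the cork liner, and the gold carton on the middle of the black one. Keep everything the right way up and do not let the bottle tip over; leave the oil cup, green putty stick and white pot where they are.

Things in the scene. Friction and masses are not known exactly. Their poses are not given: they have to be found in the camera images.
- oil_bottle: Small brown glass oil bottle with black cap, standing upright, 22 mm diameter, 52 mm high; grip its straight body low down (it is solid to touch up to 40 mm at the full 22 mm diameter). Origin: centre of its underside; z up as it stands.
- loupe: Black watchmaker's eye loupe standing on its wide rim, 37 mm diameter at the foot, narrowing upward, 30 mm high; round, solid to touch. Origin: centre of its underside; z up as it stands.
- case_holder: Turned grey steel case holder, a squat drum about 39 mm across (along its own x) and 23 mm high, the drum centred about 3 mm to -y of the origin; a small screw stands out at its +y side (45 mm over all in y). Origin: centre of the underside of drum and screw together; z up as it stands.
- ledge_box: Small plain black closed carton lying flat, 50 (its x) x 34 (its y) x 18 mm high. Origin: centre of its underside; z up as it stands.
- gold_carton: Little gold closed carton with dark red stripes, 19 (its x) x 34 (its y) x 21 mm high. Origin: centre of its underside; z up as it stands.
- blue_tray: Blue kit tray, fixed, on rubber feet, its underside 4.5 mm above the bench; 86 x 166 x 12 mm, long side along its y. Walls and the divider at y = 0 are 4 mm thick, 12 mm high: two compartments, 78 (x) by 77 mm (y) inside, centred at x = 0, y = +40.5 and -40.5 mm, floors 5 mm above its underside. White liner at +y, brown cork liner at -y. Origin: centre of its underside; z up.
- red_tray: Red kit tray, fixed, on rubber feet, its underside 4.5 mm above the bench; 86 x 166 x 12 mm, long side along its y. Walls and the divider at y = 0 are 4 mm thick, 12 mm high: two compartments, 78 (x) by 77 mm (y) inside, centred at x = 0, y = +40.5 and -40.5 mm, floors 5 mm above its underside. White liner at -y, brown cork liner at +y. Origin: centre of its underside; z up.
- oil_cup: Bystander in the stock row, not for any kit: low black oil cup with a red-brown bowl, 28 mm diameter, 13 mm high. Origin: centre of its underside; z up as it stands.
- putty: Bystander: green stick of cleaning putty lying flat, 13 x 38 x 11 mm. Origin: centre of its underside; z up as it stands.
- clear_pot: Bystander: round white lidded pot, 40 mm diameter, 21 mm high. Origin: centre of its underside; z up as it stands.

How it is judged:
By the outcome, as a careful person would: the job done as asked, in the order asked, and still so for the second after the job is handed in, with the robot touching nothing.
It also fails if it takes over 96 s, if anything falls off the work surface, if the arm or the gripper's body presses on something with over 40 N, if the wrist force passes 120 N, or if a joint passes its speed limit or range.

ROBOT

A 7-joint arm with a two-finger parallel gripper is mounted at the origin on a cart in front of the work surface, level with it; the furniture and walls round the work are solid. World frame = base frame: x ahead of the robot, y to its left, z up, the work surface at z = 0. Lengths are in m, angles in rad, forces in N, time in s.
With the tool pointing down it reaches from about 0.425 to 0.825 m from the base axis. Payload 3.6 kg.
Tool frame: the origin (TCP) lies between the finger pads; the fingertips stand 14 mm ahead of it and the grasp point (between the pads) lies 5 mm behind it; z points along the fingers, y is the line along which they close (so a half turn about z gives the same grasp; the last joint's range is limited). The gripper opens to 85 mm and grips with 20 to 120 N. Pads are 22 mm wide; open, the fingers measure 114 mm over their backs; the gripper's body (76 mm by 85 mm) begins 54 mm behind the grasp point. The pads swing forward as they close: fully open they stand 13 mm farther back than shut.
Start: joints at [1.137, 0.615, -0.013, 1.423, 0.008, 1.103, -0.04], TCP at [0.257, -0.597, 0.245] pointing down, gripper open.
Joint ranges: [-3.12, 3.12], [-0.3, 2.06], [-1.34, 1.32], [0.26, 2.42], [-1.36, 4.5], [0.01, 1.98], [-2.84, 2.84]. Speed limits (rad/s): [2.79, 2.79, 3.14, 3.14, 3.14, 3.14, 3.14].

INTERFACE

Orientations are given as a unit quaternion [x, y, z, w].
In Python, from bench import * gives the robot as it stands.
- The arm moves only by the tool carry_out, never from a script. Its argument "series" is a list of rows, each a list of 2 entries, a list of its own where there are three numbers: the shift along the world's x, y, z scaled (see below), then the turn, a rotation vector about the world's x, y, z scaled (see below). In form: [[[tx, ty, tz], [rx, ry, rz]], ...]. A call has 1 to 12 rows; each row is the pose to reach, as a shift and turn from the pose commanded when the call began; what a row does not reach only later rows make up. The controller multiplies each number of a shift by 0.15 m and each number of a turn by 45 degrees. A row lasts 1/10 s, in which the tool goes at most 50 mm and 8.59 degrees, less where a joint would pass 70% of its speed; a pose out of reach is approached as far as the arm can. A call with a number of a shift or a turn outside -1 to 1 is refused whole. A call with a gripper value outside its range is refused whole. "fingers" is the finger opening in mm, from 0 to 85.4, set as the call begins (left out, the last holds). The fingers move at their own pace and stop on an object; "squeeze" is the grip in N (left out, the last holds). Time passes only in rows, so rows that repeat a pose let the fingers close. It gives the time, the measured TCP pose, the force, the opening and the grip force at its end, in the units of the state.
- state(): the state, without advancing time (a new reading comes with each control period).
- camera(name): name is "side" or "top" or "wrist"; returns the picture (480x640x3 uint8, red, green, blue); there is no depth.
- camera_params(name): a dict with "K" (3x3 intrinsics, pixels), "k1" (the pictures are not rectified: a ray, as slopes to the right and down, at radius r is drawn at 1 + k1 r^2 times it, then the intrinsics apply), "R" (3x3) and "t" (3): a world point X has camera coordinates R X + t. Camera axes: x right, y down, z forward; pixel columns grow to the right and rows downward; lengths in m; the calibration is good to about 2 mm. A picture is of the moment at which its call begins: read the wrist's pose just before it. camera_params takes no time and is no camera call; for the wrist camera it gives the pose at the moment of the call.
- sign_off(): hands the job in; it is judged then, once.
Trained networks look in the newest picture that a camera, given by its name, has taken for a name from the list of things; names that differ only in an ending like _2 or _b are one class to them, and where a whole thing is asked for, a point or a joint stands for the part that bears it (a point fixed in the world has none). Each returns a list of dicts, best first, with "score" (0 to 1); they miss things now and then, are a little off and sometimes report something else, mostly with a low value. They report only what shows in the picture. A call takes as long as a camera call.
- boxes_of(label, camera): "position" ([x, y, z] in m, in world coordinates, good to about 4 mm: the middle of the surface that is visible of it).
The state is a dict: "time_s": time; "joint_pos": joint angles; "dq": joint speeds; "joint_efforts": joint torques, N m; "ee_pos": TCP position; "tool_rot": TCP orientation; "ft_force": force on the tool from outside, world axes, zero at the start; "moment": the same for the moment, N m; "width": opening from 0.0 (shut) to 1.0 (fully open); "gripper_force": force on a finger pad.
Only numpy, scipy, OpenCV 4.12 (cv2) and the standard library are available. Lean on these libraries where they do the work, as an engineer would, in place of code of your own. Each camera call takes 0.05 s, during which the arm holds its last target. There are 200 camera calls.

## Working session

There is one attempt and no reset: what is moved stays moved. The work goes in short steps, Python scripts to look and compute and a tool call to move; the robot and the scene stay as the last step left them, time stands still between calls to the robot, and variables do not carry over. Pictures are saved under pics/ and viewed, at most 14 in all, crops included, and the job is handed in when it is done.

Besides the shell and the picture viewer there is one more tool, called after "Call:" as name(argument=value, ...) on one line, values as JSON. carry_out: Moves the arm, as the interface text tells. Shifts and turns lie within -1 to 1; 1 stands for 0.15 m of shift or 45 degrees of turn. Its arguments: {"type":"object","properties":{"series":{"type":"array"},"fingers":{"type":"number"},"squeeze":{"type":"number"}},"required":["series"]}

```bash
ls; mkdir -p pics; cat > h.py <<'E'
from bench import *
import numpy as np, cv2, json
def snap(c,fn):
    im=camera(c); cv2.imwrite('pics/'+fn,cv2.cvtColor(im,cv2.COLOR_RGB2BGR)); return im
def proj(c,X,P=None):
    P=P or camera_params(c); K=np.array(P['K']);R=np.array(P['R']);t=np.array(P['t'])
    x=np.atleast_2d(X)@R.T+t; s=x[:,:2]/x[:,2:]; s=s*(1+P['k1']*(s**2).sum(1,keepdims=True))
    return s@K[:2,:2].T+K[:2,2]
def ray(c,uv,P=None):
    P=P or camera_params(c); K=np.array(P['K']);R=np.array(P['R']);t=np.array(P['t'])
    d=np.linalg.solve(K[:2,:2],np.array(uv,float)-K[:2,2]); s=d.copy()
    for _ in range(20): s=d/(1+P['k1']*(s@s))
    return -R.T@t, R.T@np.array([s[0],s[1],1])
def atz(c,uv,z,P=None):
    o,d=ray(c,uv,P); return o+d*(z-o[2])/d[2]
def tri(rs):
    A=np.zeros((3,3));b=np.zeros(3)
    for o,d in rs:
        d=d/np.linalg.norm(d);M=np.eye(3)-np.outer(d,d);A+=M;b+=M@o
    return np.linalg.solve(A,b)
E
python3 - <<'E'
from h import *
for c in ('top','side'):
    snap(c,c+'0.png'); P=camera_params(c); print(c,np.round(P['K'],1).tolist(),P['k1'],np.round(-np.array(P['R']).T@np.array(P['t']),3),np.round(P['R'],2).tolist())
    for n in 'oil_bottle loupe case_holder ledge_box gold_carton blue_tray red_tray oil_cup putty clear_pot'.split():
        print(n,[(np.round(d['position'],3).tolist(),round(d['score'],2)) for d in boxes_of(n,c)[:2]])
print(state())
E
```

```text
pics
top [[565.9, 0.0, 321.6], [0.0, 565.9, 236.2], [0.0, 0.0, 1.0]] -0.04256539650995344 [ 0.423 -0.126  1.441] [[0.0, -1.0, 0.01], [-0.99, -0.0, -0.11], [0.11, -0.01, -0.99]]
oil_bottle [([0.465, -0.021, 0.028], 0.41)]
loupe [([0.495, 0.172, 0.026], 0.67), ([0.481, -0.136, 0.012], 0.55)]
case_holder [([0.481, -0.134, 0.016], 0.66), ([0.648, -0.243, 0.009], 0.23)]
ledge_box [([0.477, -0.243, 0.02], 0.78)]
gold_carton []
blue_tray [([0.652, 0.002, 0.009], 0.59), ([0.49, 0.065, 0.023], 0.35)]
red_tray [([0.649, -0.242, 0.012], 0.68)]
oil_cup [([0.504, -0.341, 0.014], 0.48), ([0.467, -0.022, 0.029], 0.26)]
putty [([0.643, 0.135, 0.011], 0.5)]
clear_pot [([0.613, -0.436, 0.022], 0.53)]
side [[571.1, 0.0, 324.1], [0.0, 571.1, 226.4], [0.0, 0.0, 1.0]] 0.027702080370435145 [0.975 0.425 1.003] [[-0.82, 0.57, 0.01], [0.47, 0.68, -0.56], [-0.33, -0.45, -0.83]]
oil_bottle [([0.472, -0.014, 0.031], 0.49)]
loupe [([0.501, 0.175, 0.021], 0.68)]
case_holder [([0.486, -0.135, 0.018], 0.62), ([0.506, -0.337, 0.015], 0.26)]
ledge_box [([0.482, -0.243, 0.023], 0.75)]
gold_carton [([0.492, 0.074, 0.021
[... 286 characters left out ...]
13749513,  0.61488869, -0.01258639,  1.42337412,  0.00811751,
        1.10337008, -0.04039807]), 'dq': array([ 2.07768889e-04,  8.05378704e-04,  4.63952221e-04, -7.06656547e-04,
        6.40140610e-04, -8.14539268e-04,  8.53840305e-05]), 'joint_efforts': array([ 2.57892661e-04, -4.69106483e+01,  2.58994130e-01, -1.71341783e+01,
        1.00920751e-02,  1.68248174e-03, -6.09255153e-06]), 'ee_pos': array([ 0.25719605, -0.59694335,  0.24531321]), 'tool_rot': array([9.79381196e-01, 2.02020973e-01, 7.93767420e-06, 3.37884846e-06]), 'ft_force': array([ 0.06703305,  0.20349635, -0.88233923]), 'moment': array([ 0.02524656, -0.05675767, -0.02996963]), 'gripper_force': 0.0, 'width': 0.999116457353966}
```

View pictures.

```bash
python3 - <<'E'
import cv2
a=cv2.imread('pics/top0.png'); print(a.shape)
cv2.imwrite('pics/top0c.png',cv2.resize(a[120:330,170:530],(800,467),interpolation=cv2.INTER_CUBIC))
E
```

```text
(480, 640, 3)
```

View pics/top0.png

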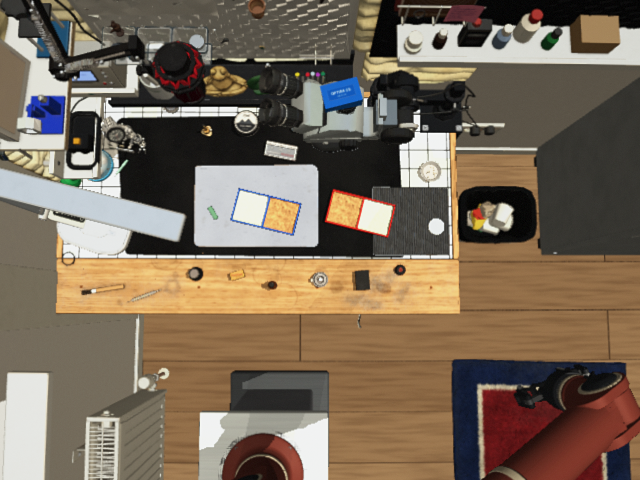

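View pics/side0.png

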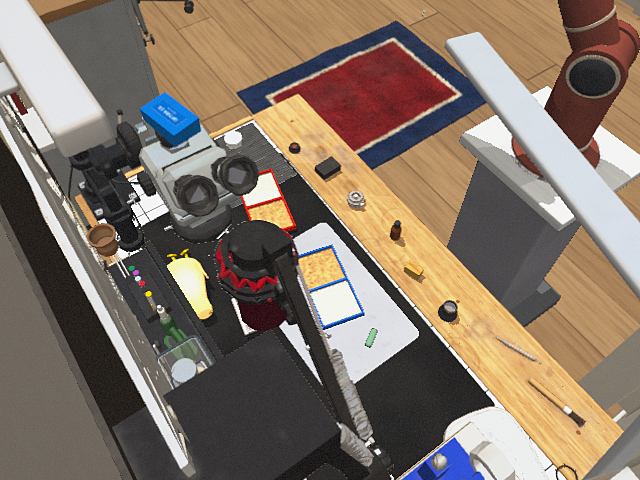

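View pics/top0c.png

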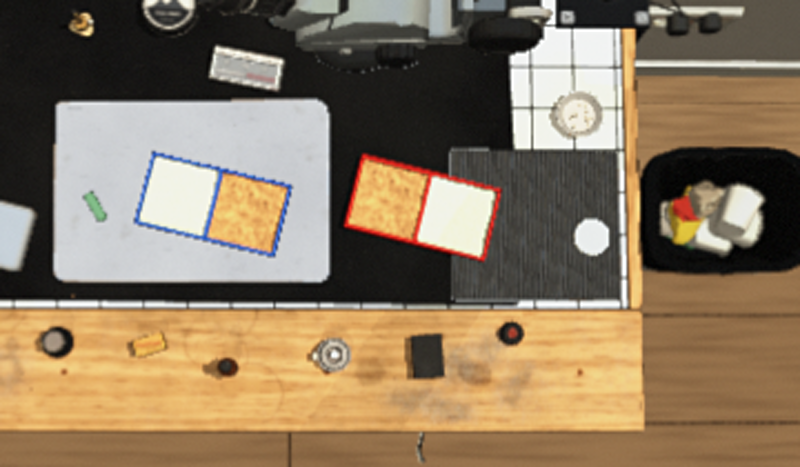

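```bash
python3 - <<'E'
from h import *
def t(n,a,b):
    r=[ray('top',a),ray('side',b)];X=tri(r);print(n,X.round(3),(proj('top',X)-a).round(1),(proj('side',X)-b).round(1))
t('bar tip',(184,238),(480,36)); t('bar tip2',(186,213),(448,40))
t('lamp',(175,65),(262,262)); t('eyeR',(280,110),(196,195)); t('eyeL',(275,78),(238,175))
# blue tray corners: white-end / cork-end
t('b1',(239,189),(314,325));t('b2',(301,202),(300,258))
E
```

```text
bar tip [0.515 0.077 0.585] [[-3.3  2.7]] [[-5.8 -0.4]]
bar tip2 [0.554 0.071 0.593] [[-1.4  1.2]] [[-2.4 -0.2]]
lamp [0.844 0.128 0.466] [[-1.   1.2]] [[-2.6 -0.4]]
eyeR [ 0.819 -0.066  0.352] [[ 5. -8.]] [[13.4  1.9]]
eyeL [ 0.811 -0.035  0.437] [[-9.4 12. ]] [[-21.4  -5.3]]
b1 [0.716 0.062 0.017] [[ 2.4 -2.6]] [[4.8 0.7]]
b2 [ 0.669 -0.086  0.018] [[-2.2  2.4]] [[-4.  -0.7]]
```

Call:
carry_out(series=[[[0.33,0.33,0.1],[0,0,0]],[[0.67,0.67,0.1],[0,0,0]],[[1,1,0.2],[0,0,0]],[[1,1,0.2],[0,0,0]],[[1,1,0.2],[0,0,0]]], fingers=85)

```text
time_s: 1.6
ee_pos: [0.4138, -0.4408, 0.2765]
tool_rot: [0.978, 0.207, 0.003, -0.001]
ft_force: [-0.1, 0.5, 0.7]
width: 0.996
gripper_force: 0.0
```

Call:
carry_out(series=[[[0.2,0.33,0],[0,0,0]],[[0.4,0.67,0],[0,0,0]],[[0.6,1,0],[0,0,0]],[[0.6,1,0],[0,0,0]],[[0.6,1,0],[0,0,0]]])

```text
time_s: 2.1
ee_pos: [0.5004, -0.2914, 0.2754]
tool_rot: [0.978, 0.207, 0.001, -0.001]
ft_force: [0.4, -0.4, -0.5]
width: 0.992
gripper_force: 0.0
```

```bash
python3 - <<'E'
from h import *
P=camera_params('wrist'); snap('wrist','w1.png'); json.dump({k:np.array(v).tolist() for k,v in P.items()},open('w1.json','w'))
print(P['K'],P['k1'],-np.array(P['R']).T@np.array(P['t']),np.round(P['R'],2))
for n in 'oil_bottle case_holder ledge_box red_tray blue_tray oil_cup'.split():
    print(n,[(np.round(d['position'],3).tolist(),round(d['score'],2)) for d in boxes_of(n,'wrist')[:2]])
s=state();print(s['ee_pos'],s['tool_rot'],s['joint_pos'].round(3))
E
```

```text
[[386.41634809   0.         315.59378305]
 [  0.         386.41634809 238.4205653 ]
 [  0.           0.           1.        ]] -0.06540533661151869 [ 0.56053843 -0.26573662  0.40514349] [[ 0.4  -0.91 -0.  ]
 [-0.88 -0.39  0.26]
 [-0.23 -0.1  -0.97]]
oil_bottle [([0.47, -0.024, 0.034], 0.79)]
case_holder [([0.48, -0.139, 0.017], 0.97)]
ledge_box [([0.484, -0.244, 0.014], 0.84)]
red_tray [([0.642, -0.256, 0.011], 0.57)]
blue_tray [([0.6, -0.064, 0.008], 0.7), ([0.481, -0.141, 0.02], 0.47)]
oil_cup [([0.511, -0.342, 0.006], 0.61)]
[ 0.49616562 -0.29867527  0.27524541] [ 9.79707492e-01  2.00432200e-01 -3.21323217e-04  2.45649195e-04] [ 0.533  0.476 -0.046  1.592  0.025  1.074 -0.687]
```

View pics/w1.png

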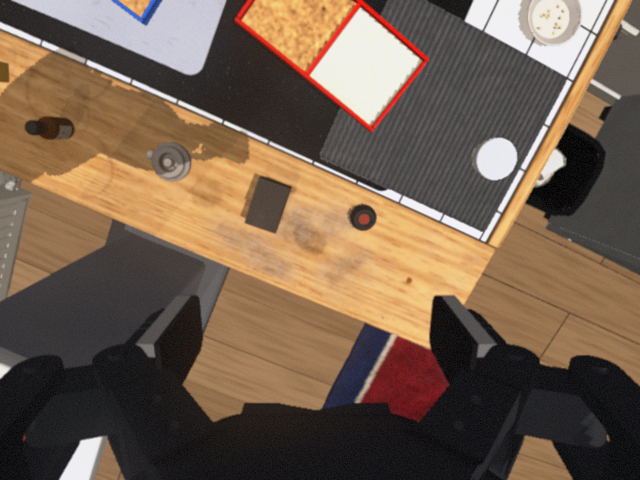

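Call:
carry_out(series=[[[0.15,0.33,-0.15],[0,0,-0.17]],[[0.3,0.67,-0.3],[0,0,-0.34]],[[0.3,0.9,-0.5],[0,0,-0.518]],[[0.3,0.9,-0.5],[0,0,-0.518]],[[0.3,0.9,-0.5],[0,0,-0.518]]])

```text
time_s: 2.95
ee_pos: [0.5416, -0.1596, 0.1988]
tool_rot: [1.0, 0.003, -0.002, -0.001]
ft_force: [-0.0, -0.9, 0.4]
width: 0.997
gripper_force: 0.0
```

Call:
carry_out(series=[[[0,0.33,0],[0,0,0]],[[0,0.67,0],[0,0,0]],[[0,0.88,0],[0,0,0]],[[0,0.88,0],[0,0,0]],[[0,0.88,0],[0,0,0]],[[0,0.88,0],[0,0,0]]])

```text
time_s: 3.55
ee_pos: [0.5426, -0.0338, 0.201]
tool_rot: [1.0, -0.002, 0.001, 0.001]
ft_force: [0.0, -0.7, 0.4]
width: 0.998
gripper_force: 0.0
```

```bash
python3 - <<'E'
from h import *
P=camera_params('wrist'); snap('wrist','w2.png'); json.dump({k:np.array(v).tolist() for k,v in P.items()},open('w2.json','w'))
for n in 'oil_bottle case_holder ledge_box gold_carton loupe red_tray blue_tray'.split():
    print(n,[(np.round(d['position'],3).tolist(),round(d['score'],2)) for d in boxes_of(n,'wrist')[:2]])
s=state();print(s['ee_pos'],s['tool_rot'],s['joint_pos'].round(3))
P1=json.load(open('w1.json'))
for uv in [(373,130),(428,60),(236,19)]: print(atz('w',uv,.0165,P1).round(4))
for uv in [(257,177),(292,188),(277,233),(246,222)]: print(atz('w',uv,.018,P1).round(4))
E
```

```text
oil_bottle [([0.472, -0.02, 0.032], 0.92)]
case_holder [([0.483, -0.133, 0.018], 0.6)]
ledge_box [([0.484, -0.241, 0.016], 0.95)]
gold_carton [([0.482, -0.238, 0.014], 0.59), ([0.497, 0.063, 0.02], 0.55)]
loupe [([0.497, 0.17, 0.026], 0.82)]
red_tray [([0.651, -0.225, 0.01], 0.75)]
blue_tray [([0.656, -0.001, 0.008], 0.62)]
[ 0.54218202 -0.03037208  0.20026366] [ 9.99999947e-01 -3.23658430e-04 -3.03041069e-05  2.65877715e-05] [-0.009  0.5    0.037  1.795 -0.024  0.847 -1.532]
[ 0.5886 -0.3138  0.0165]
[ 0.6683 -0.3335  0.0165]
[ 0.6284 -0.1547  0.0165]
[ 0.5008 -0.2276  0.018 ]
[ 0.5047 -0.2639  0.018 ]
[ 0.4556 -0.2678  0.018 ]
[ 0.4535 -0.2342  0.018 ]
```

View pics/w2.png

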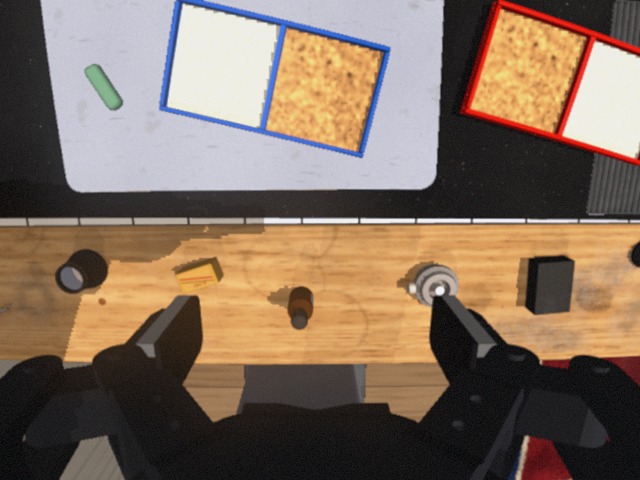

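```bash
python3 - <<'E'
import cv2,numpy as np
a=cv2.imread('pics/w2.png');b=cv2.imread('pics/w1.png')
r=lambda i,x,y,w,h:cv2.convertScaleAbs(cv2.resize(i[y:y+h,x:x+w],None,fx=5,fy=5,interpolation=cv2.INTER_CUBIC),alpha=1.3,beta=15)
m=np.vstack([np.hstack([r(a,50,245,80,60),r(a,165,245,80,60)]),np.hstack([r(a,265,275,80,60),r(a,400,245,80,60)])])
n=np.vstack([np.hstack([r(a,515,245,80,60),r(b,20,100,80,60)]),np.hstack([r(b,130,130,80,60),r(b,230,175,80,60)])])
cv2.imwrite('pics/m.png',m);cv2.imwrite('pics/n.png',n)
E
```

```text
(no output)
```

View pics/m.png

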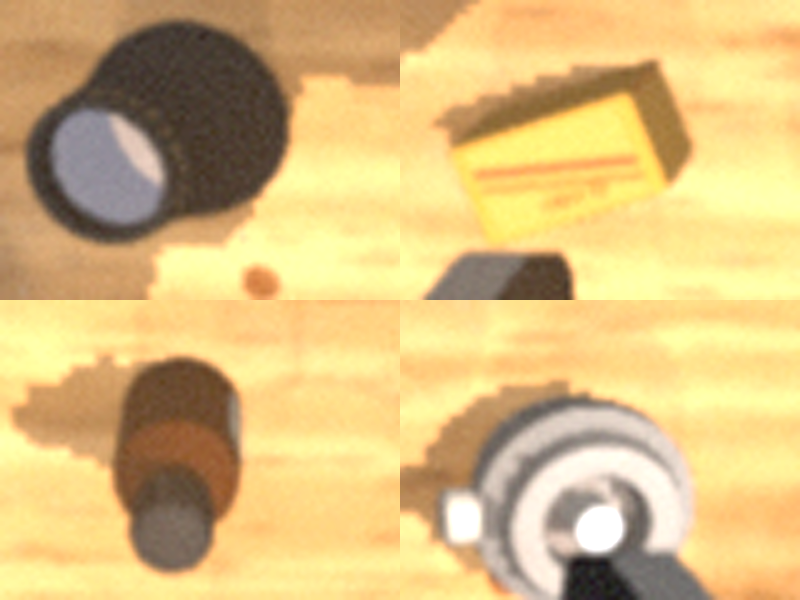

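View pics/n.png

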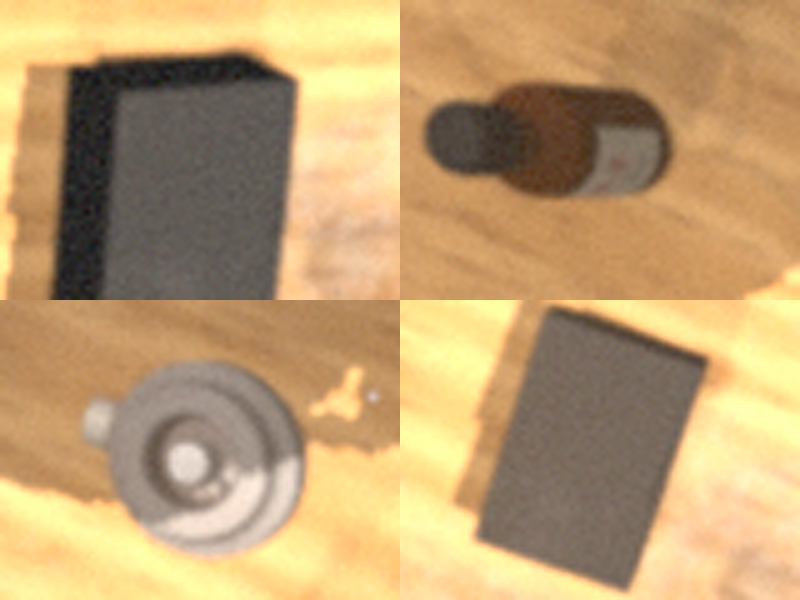

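```bash
cat > g.py <<'E'
from h import *
from scipy.optimize import least_squares
P1=json.load(open('w1.json'));P2=json.load(open('w2.json'))
def T(n,a,b):
    X=tri([ray('w',a,P1),ray('w',b,P2)]);print(n,X.round(4),(proj('w',X,P1)-a).round(1)[0],(proj('w',X,P2)-b).round(1)[0])
def circ(n,pts,r,z,P):
    W=np.array([atz('w',p,z,P)[:2] for p in pts])
    s=least_squares(lambda c:np.hypot(*(W-c).T)-r,W.mean(0));print(n,s.x.round(4),(s.fun*1e3).round(1))
if __name__=='__main__':
    T('cap',(32.4,127.6),(299.4,322));T('cart+y',(259.6,177),(538.6,263.4));T('cart-y',(291.6,187.4),(574.4,261))
    T('holder',(167,162.4),(437,288));T('screw',(149.6,154),(412,288.6))
    T('redcorner',(236,19),(463,112))
    Q=lambda pts,ox,oy:[(ox+x/5,oy+y/5) for x,y in pts]
    circ('loupe foot',Q([(288,130),(182,22),(250,50),(285,95),(225,213)],50,245),.0185,0,P2)
    print('ring',[atz('w',(71,278.5),z,P2).round(4)[:2] for z in (.03,)])
    circ('bottle base',Q([(182,58),(150,66),(125,90),(212,64),(236,90)],265,275),.011,0,P2)
    for z,pts in ((.021,[(228,92),(52,150),(90,240),(268,182)]),(0,[(256,62),(290,150)])):
        W=np.array([atz('w',p,z,P2) for p in Q(pts,165,245)]);print('gold',z,W.round(4).tolist())
    W=np.array([atz('w',p,.018,P1) for p in Q([(148,10),(308,62),(228,290),(78,240)],230,175)]);print('black',W.round(4).tolist(),W.mean(0))
    for nm,P,cs in (('blue',P2,[(179,1),(161,108),(362,157),(388,48)]),('red',P1,[(373,130),(428,60),(236,19)]),('red2',P2,[(499,3),(463,112)])):
        W=np.array([atz('w',c,.0165,P) for c in cs]);print(nm,W.round(4)[:,:2].tolist(),W.mean(0).round(4))
E
python3 g.py
```

```text
cap [ 0.465  -0.0214  0.0502] [-0.3  0.3] [ 0.2 -0.5]
cart+y [ 0.5015 -0.2298  0.0176] [-0.2  0.3] [ 0.1 -0.4]
cart-y [ 0.504  -0.263   0.0176] [-0.7  0.8] [ 0.4 -1.2]
holder [ 0.4793 -0.1401  0.0193] [ 0.5 -0.6] [-0.2  0.8]
screw [ 0.4784 -0.1194  0.0153] [-0.1  0.2] [ 0.1 -0.2]
redcorner [ 0.6282 -0.1533  0.0119] [-0.5  1. ] [ 0.3 -1.2]
loupe foot [0.4926 0.1753] [-0.5  0.2  0.1  0.4  0.4]
ring [array([0.4944, 0.1737])]
bottle base [ 0.4639 -0.0212] [-0.2 -0.2  0.3  0.2  0.1]
gold 0.021 [[0.5046, 0.0544, 0.021], [0.4942, 0.0857, 0.021], [0.4776, 0.0808, 0.021], [0.4883, 0.0488, 0.021]]
gold 0 [[0.5032, 0.0549, 0.0], [0.4864, 0.0499, -0.0]]
black [[0.5018, -0.23, 0.018], [0.5051, -0.2633, 0.018], [0.455, -0.2665, 0.018], [0.4523, -0.2342, 0.018]] [ 0.47857964 -0.24848481  0.018     ]
blue [[0.7084, 0.066], [0.6314, 0.086], [0.5919, -0.0722], [0.6735, -0.0903]] [ 0.6513 -0.0026  0.0165]
red [[0.5886, -0.3138], [0.6683, -0.3335], [0.6284, -0.1547]] [ 0.6284 -0.2673  0.0165]
red2 [[0.7072, -0.1737], [0.627, -0.1513]] [ 0.6671 -0.1625  0.0165]
```

Call:
carry_out(series=[[[-0.25,0.03,-0.2],[0,0,-0.15]],[[-0.518,0.057,-0.4],[0,0,-0.296]],[[-0.518,0.057,-0.667],[0,0,-0.296]],[[-0.518,0.057,-0.667],[0,0,-0.296]],[[-0.518,0.057,-0.667],[0,0,-0.296]],[[-0.518,0.057,-0.667],[0,0,-0.296]]], fingers=60, squeeze=30)

```text
time_s: 4.55
ee_pos: [0.4671, -0.0216, 0.1019]
tool_rot: [0.993, -0.116, 0.002, -0.0]
ft_force: [0.2, -1.1, -0.2]
width: 0.704
gripper_force: 0.0
```

```bash
python3 - <<'E'
from h import *
P=camera_params('wrist'); snap('wrist','w3.png')
print([(np.round(d['position'],3).tolist(),round(d['score'],2)) for d in boxes_of('oil_bottle','wrist')[:2]])
s=state();print(s['ee_pos'],s['tool_rot'],s['joint_pos'].round(3),s['width'])
E
```

```text
[([0.47, -0.022, 0.036], 0.58)]
[ 0.466598   -0.02152181  0.10194284] [ 9.93245502e-01 -1.16007773e-01  2.34225948e-03 -2.90182893e-04] [-0.053  0.558  0.076  2.099 -0.087  0.483 -1.715] 0.6995702260686311
```

View pics/w3.png

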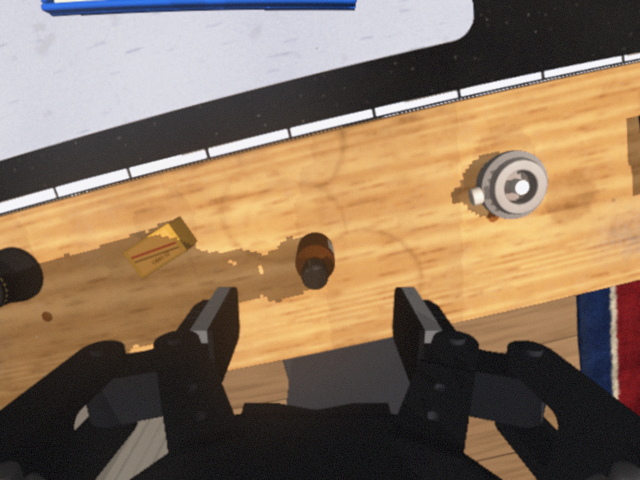

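Call:
carry_out(series=[[[0,0,-0.2],[0,0,0]],[[0,0,-0.4],[0,0,0]],[[0,0,-0.542],[0,0,0]],[[0,0,-0.542],[0,0,0]],[[0,0,-0.542],[0,0,0]],[[0,0,-0.542],[0,0,0]]])

```text
time_s: 5.25
ee_pos: [0.4658, -0.0215, 0.0204]
tool_rot: [0.993, -0.116, 0.002, -0.0]
ft_force: [0.5, -0.6, -0.4]
width: 0.703
gripper_force: 0.0
```

Call:
carry_out(series=[[[0,0,0],[0,0,0]],[[0,0,0],[0,0,0]],[[0,0,0],[0,0,0]],[[0,0,0],[0,0,0]],[[0,0,0],[0,0,0]],[[0,0,0],[0,0,0]],[[0,0,0],[0,0,0]],[[0,0,0],[0,0,0]]], fingers=15, squeeze=30)

```text
time_s: 6.05
ee_pos: [0.4649, -0.0213, 0.0197]
tool_rot: [0.993, -0.116, 0.001, -0.0]
ft_force: [-0.6, -0.1, 5.8]
width: 0.247
gripper_force: 29.2
```

```bash
python3 - <<'E'
from h import *
for z in (.65,.7,.75,.8,.85): print(z,proj('side',[.135,-.291,z]).round(0),proj('top',[.135,-.291,z]).round(0))
for z in (.3,.4,.5): print('wrist',z,proj('side',[.257,-.597,z]).round(0),proj('top',[.257,-.597,z]).round(0))
E
```

```text
0.65 [[ 500. -217.]] [[436. 516.]]
0.7 [[ 510. -260.]] [[444. 530.]]
0.75 [[ 521. -307.]] [[454. 547.]]
0.8 [[ 533. -359.]] [[465. 566.]]
0.85 [[ 546. -419.]] [[478. 589.]]
wrist 0.3 [[320. -59.]] [[550. 385.]]
wrist 0.4 [[ 320. -107.]] [[572. 393.]]
wrist 0.5 [[ 321. -162.]] [[599. 402.]]
```

Call:
carry_out(series=[[[0,0,0.1],[0,0,0]],[[0,0,0.25],[0,0,0]],[[0,0,0.4],[0,0,0]],[[0,0,0.54],[0,0,0]],[[0,0,0.54],[0,0,0]]])

```text
time_s: 6.55
ee_pos: [0.4661, -0.0214, 0.1022]
tool_rot: [0.993, -0.116, 0.003, -0.0]
ft_force: [0.6, 0.5, -0.4]
width: 0.248
gripper_force: 29.4
```

Call:
carry_out(series=[[[0.2,0.06,0],[0,0,0]],[[0.4,0.12,-0.07],[0,0,0]],[[0.6,0.18,-0.133],[0,0,0]],[[0.8,0.24,-0.133],[0,0,0]],[[0.9,0.267,-0.133],[0,0,0]],[[1,0.295,-0.133],[0,0,0]]])

```text
time_s: 7.15
ee_pos: [0.6146, 0.0234, 0.0783]
tool_rot: [0.993, -0.116, -0.001, 0.0]
ft_force: [0.4, -0.7, -0.2]
width: 0.247
gripper_force: 29.4
```

Call:
carry_out(series=[[[0.15,0.05,0],[0,0,0]],[[0.308,0.092,0],[0,0,0]],[[0.308,0.092,0],[0,0,0]],[[0.308,0.092,0],[0,0,0]],[[0.308,0.092,0],[0,0,0]]])

```text
time_s: 7.65
ee_pos: [0.6592, 0.0361, 0.079]
tool_rot: [0.993, -0.116, -0.001, 0.0]
ft_force: [-0.5, -0.1, -0.9]
width: 0.25
gripper_force: 29.4
```

```bash
python3 - <<'E'
from h import *
P=camera_params('wrist'); snap('wrist','w4.png'); json.dump({k:np.array(v).tolist() for k,v in P.items()},open('w4.json','w'))
s=state();print(s['ee_pos'],s['tool_rot'],s['joint_pos'].round(3),s['width'],s['ft_force'])
E
```

```text
[0.65934269 0.03602122 0.07934154] [ 9.93207733e-01 -1.16348784e-01 -1.11125565e-03  3.52194950e-04] [-0.144  0.811  0.099  1.552 -0.101  0.785 -1.807] 0.24636421034772524 [-0.70192068  0.34404573 -0.35889592]
```

View pics/w4.png

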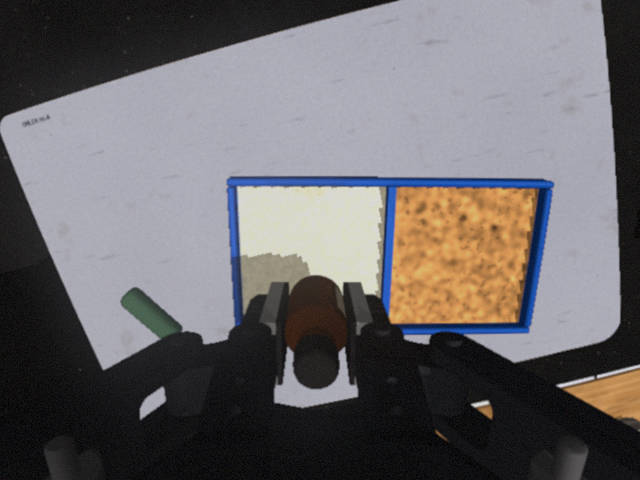

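Call:
carry_out(series=[[[0,0,-0.1],[0,0,0]],[[0,0,-0.2],[0,0,0]],[[0,0,-0.26],[0,0,0]],[[0,0,-0.3],[0,0,0]],[[0,0,-0.32],[0,0,0]],[[0,0,-0.333],[0,0,0]],[[0,0,-0.333],[0,0,0]],[[0,0,-0.333],[0,0,0]]])

```text
time_s: 8.5
ee_pos: [0.6611, 0.0367, 0.0305]
tool_rot: [0.993, -0.116, 0.0, -0.0]
ft_force: [0.3, -0.2, 0.2]
width: 0.249
gripper_force: 29.4
```

Call:
carry_out(series=[[[0,0,-0.004],[0,0,0]],[[0,0,-0.008],[0,0,0]],[[0,0,-0.008],[0,0,0]]])

```text
time_s: 8.8
ee_pos: [0.661, 0.0367, 0.0294]
tool_rot: [0.993, -0.116, 0.0, -0.0]
ft_force: [-0.9, 0.3, 2.3]
width: 0.246
gripper_force: 29.6
```

Call:
carry_out(series=[[[0,0,0],[0,0,0]],[[0,0,0],[0,0,0]],[[0,0,0],[0,0,0]],[[0,0,0],[0,0,0]],[[0,0,0],[0,0,0]]], fingers=38)

```text
time_s: 9.3
ee_pos: [0.6607, 0.0366, 0.0288]
tool_rot: [0.993, -0.116, -0.0, 0.0]
ft_force: [-0.3, -0.1, -0.0]
width: 0.442
gripper_force: 0.0
```

Call:
carry_out(series=[[[0,0,0.1],[0,0,0]],[[0,0,0.3],[0,0,0]],[[0,0,0.6],[0,0,0]],[[0,0,0.6],[0,0,0]]])

```text
time_s: 9.7
ee_pos: [0.6658, 0.0366, 0.1272]
tool_rot: [0.993, -0.116, 0.008, -0.001]
ft_force: [1.5, 0.3, 0.3]
width: 0.449
gripper_force: 0.0
```

Call:
carry_out(series=[[[-0.2,0.16,0],[0,0,0]],[[-0.4,0.32,0],[0,0,0]],[[-0.6,0.48,0],[0,0,0]],[[-0.8,0.64,0],[0,0,0]],[[-1,0.8,0],[0,0,0]],[[-1,0.8,0],[0,0,0]]], fingers=62)

```text
time_s: 10.3
ee_pos: [0.5058, 0.1619, 0.1194]
tool_rot: [0.994, -0.112, -0.002, -0.001]
ft_force: [0.3, -0.1, -0.3]
width: 0.726
gripper_force: 0.0
```

Call:
carry_out(series=[[[-0.118,0.122,-0.06],[0,0,0]],[[-0.118,0.122,-0.06],[0,0,0]],[[-0.118,0.122,-0.06],[0,0,0]],[[-0.118,0.122,-0.06],[0,0,0]]])

```text
time_s: 10.7
ee_pos: [0.4945, 0.1739, 0.1105]
tool_rot: [0.993, -0.117, 0.001, 0.0]
ft_force: [0.1, -0.6, 0.2]
width: 0.725
gripper_force: 0.0
```

```bash
python3 - <<'E'
from h import *
P=camera_params('wrist'); im=snap('wrist','w5.png'); json.dump({k:np.array(v).tolist() for k,v in P.items()},open('w5.json','w'))
print([(np.round(d['position'],3).tolist(),round(d['score'],2)) for d in boxes_of('loupe','wrist')[:2]])
camera('side')
print([(np.round(d['position'],3).tolist(),round(d['score'],2)) for d in boxes_of('oil_bottle','side')[:2]])
s=state();print(s['ee_pos'],s['tool_rot'],s['joint_pos'].round(3),s['width'])
E
```

```text
[([0.501, 0.175, 0.028], 0.85)]
[([0.665, 0.046, 0.04], 0.78), ([0.479, -0.244, 0.023], 0.28)]
[0.49377937 0.17416287 0.11006747] [ 9.93163165e-01 -1.16733545e-01  4.54849728e-04  1.08557943e-05] [-0.46   0.606  0.119  1.939 -0.119  0.603 -2.069] 0.7238681076314881
```

View pics/w5.png

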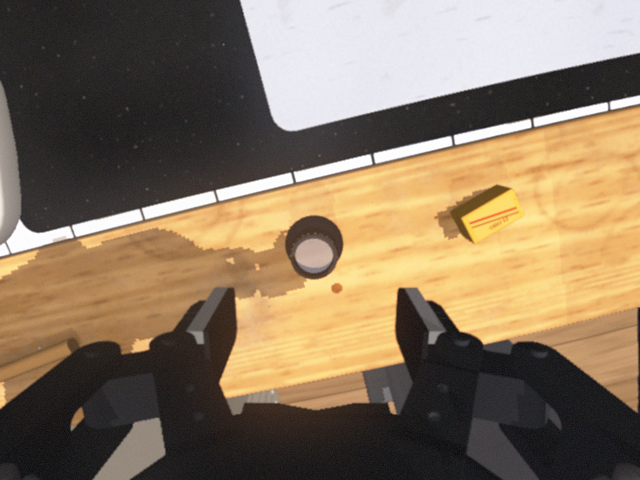

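```bash
python3 - <<'E'
from g import *
P=json.load(open('w5.json'))
circ('loupe',[(315,215),(286,243),(343,243),(294,224),(336,224)],.0185,0,P)
print(atz('w',(314,253),.03,P))
E
```

```text
loupe [0.4935 0.1744] [ 0.1  0.  -0.2 -0.2  0.1]
[0.49607945 0.17416103 0.03      ]
```

Call:
carry_out(series=[[[0,0,-0.25],[0,0,0]],[[0,0,-0.45],[0,0,0]],[[0,0,-0.58],[0,0,0]],[[0,0,-0.625],[0,0,0]],[[0,0,-0.625],[0,0,0]],[[0,0,-0.625],[0,0,0]]])

```text
time_s: 11.5
ee_pos: [0.4938, 0.175, 0.0169]
tool_rot: [0.993, -0.116, 0.001, -0.0]
ft_force: [-0.1, -0.5, -0.4]
width: 0.728
gripper_force: 0.0
```

Call:
carry_out(series=[[[0,0,0],[0,0,0]],[[0,0,0],[0,0,0]],[[0,0,0],[0,0,0]],[[0,0,0],[0,0,0]],[[0,0,0],[0,0,0]],[[0,0,0],[0,0,0]],[[0,0,0],[0,0,0]]], fingers=25, squeeze=30)

```text
time_s: 12.2
ee_pos: [0.4937, 0.1752, 0.0174]
tool_rot: [0.993, -0.116, 0.001, -0.001]
ft_force: [-0.5, 0.2, 5.6]
width: 0.385
gripper_force: 29.6
```

Call:
carry_out(series=[[[0,0,0.05],[0,0,0]],[[0,0,0.15],[0,0,0]],[[0,0,0.3],[0,0,0]],[[0,0,0.4],[0,0,0]],[[0,0,0.4],[0,0,0]]])

```text
time_s: 12.7
ee_pos: [0.4944, 0.1755, 0.0784]
tool_rot: [0.993, -0.116, 0.002, -0.001]
ft_force: [0.3, 0.9, -0.9]
width: 0.389
gripper_force: 29.6
```

```bash
python3 - <<'E'
from h import *
snap('wrist','w6.png')
print([(np.round(d['position'],3).tolist(),round(d['score'],2)) for d in boxes_of('loupe','wrist')[:2]])
s=state();print(s['ee_pos'],s['width'],s['gripper_force'])
E
```

```text
[([0.498, 0.174, 0.088], 0.78)]
[0.49288572 0.17503066 0.07627793] 0.3880736377196034 29.568920335430846
```

View pics/w6.png

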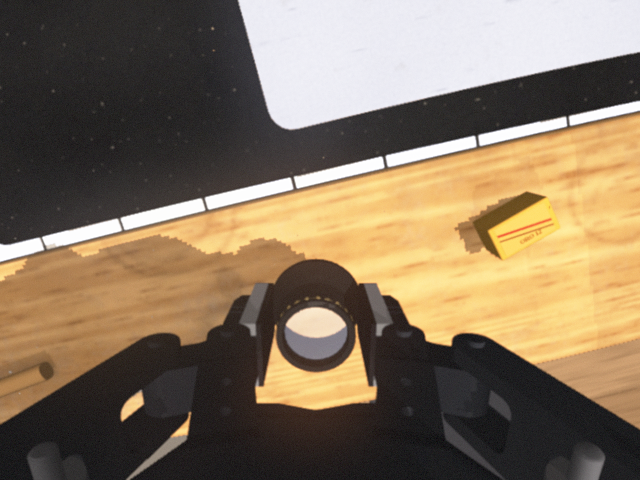

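Call:
carry_out(series=[[[0.07,-0.2,0.1],[0,0,0]],[[0.15,-0.4,0.1],[0,0,0]],[[0.22,-0.6,0.1],[0,0,0]],[[0.3,-0.8,0.1],[0,0,0]],[[0.35,-1,0.1],[0,0,0]],[[0.35,-1,0.1],[0,0,0]]])

```text
time_s: 13.4
ee_pos: [0.5459, 0.0182, 0.0901]
tool_rot: [0.993, -0.121, -0.0, 0.002]
ft_force: [-0.4, -0.1, -0.5]
width: 0.384
gripper_force: 29.6
```

Call:
carry_out(series=[[[0.15,-0.2,0],[0,0,0]],[[0.3,-0.447,0],[0,0,0]],[[0.5,-0.447,0],[0,0,0]],[[0.643,-0.447,0],[0,0,0]],[[0.643,-0.447,-0.15],[0,0,0]],[[0.643,-0.447,-0.25],[0,0,0]],[[0.643,-0.447,-0.32],[0,0,0]],[[0.643,-0.447,-0.36],[0,0,0]],[[0.643,-0.447,-0.36],[0,0,0]],[[0.643,-0.447,-0.36],[0,0,0]]])

```text
time_s: 14.4
ee_pos: [0.6421, -0.0421, 0.0375]
tool_rot: [0.993, -0.116, 0.0, -0.0]
ft_force: [0.2, -0.0, 0.3]
width: 0.387
gripper_force: 29.6
```

Call:
carry_out(series=[[[0,0,-0.03],[0,0,0]],[[0,0,-0.05],[0,0,0]],[[0,0,-0.06],[0,0,0]],[[0,0,-0.067],[0,0,0]],[[0,0,-0.067],[0,0,0]]])

```text
time_s: 14.9
ee_pos: [0.642, -0.0421, 0.0271]
tool_rot: [0.993, -0.116, 0.0, -0.0]
ft_force: [0.5, 0.1, -1.0]
width: 0.385
gripper_force: 29.6
```

Call:
carry_out(series=[[[0,0,0],[0,0,0]],[[0,0,0],[0,0,0]],[[0,0,0],[0,0,0]],[[0,0,0],[0,0,0]]], fingers=43)

```text
time_s: 15.3
ee_pos: [0.642, -0.042, 0.0271]
tool_rot: [0.993, -0.116, 0.0, -0.0]
ft_force: [-0.1, -0.1, -0.1]
width: 0.496
gripper_force: 0.0
```

Call:
carry_out(series=[[[0,0,0.1],[0,0,0]],[[0,0,0.3],[0,0,0]],[[0,0,0.5],[0,0,0]],[[0,0,0.5],[0,0,0]],[[0,0,0.5],[0,0,0]]])

```text
time_s: 15.8
ee_pos: [0.6426, -0.0421, 0.1038]
tool_rot: [0.993, -0.116, 0.001, -0.0]
ft_force: [0.7, 0.1, -0.2]
width: 0.507
gripper_force: 0.0
```

```bash
python3 - <<'E'
from h import *
snap('wrist','w7.png')
for n in ('loupe','oil_bottle','case_holder'): print(n,[(np.round(d['position'],3).tolist(),round(d['score'],2)) for d in boxes_of(n,'wrist')[:2]])
s=state();print(s['ee_pos'],s['joint_pos'].round(2))
E
```

```text
loupe [([0.645, -0.043, 0.037], 0.86)]
oil_bottle [([0.661, 0.033, 0.043], 0.82), ([0.495, -0.23, 0.008], 0.33)]
case_holder [([0.483, -0.123, 0.018], 0.58)]
[ 0.64101293 -0.04193677  0.10091343] [-0.01  0.76  0.08  1.6  -0.07  0.79 -1.71]
```

Call:
carry_out(series=[[[-0.1,-0.06,0],[0,0,0.18]],[[-0.2,-0.12,0],[0,0,0.36]],[[-0.3,-0.18,0],[0,0,0.54]],[[-0.4,-0.24,0],[0,0,0.72]],[[-0.5,-0.3,0],[0,0,0.9]],[[-0.546,-0.33,0],[0,0,1]],[[-0.546,-0.33,0],[0,0,1]]], fingers=62)

```text
time_s: 16.7
ee_pos: [0.5582, -0.093, 0.1012]
tool_rot: [0.962, 0.272, -0.002, -0.0]
ft_force: [0.4, -0.1, -0.1]
width: 0.724
gripper_force: 0.0
```

Call:
carry_out(series=[[[-0.1,-0.06,0],[0,0,0.18]],[[-0.2,-0.12,0],[0,0,0.36]],[[-0.3,-0.18,0],[0,0,0.54]],[[-0.4,-0.24,0],[0,0,0.72]],[[-0.5,-0.3,0],[0,0,0.9]],[[-0.54,-0.33,0],[0,0,1]],[[-0.54,-0.33,0],[0,0,1]],[[-0.54,-0.33,0],[0,0,1]]])

```text
time_s: 17.5
ee_pos: [0.4799, -0.1406, 0.1019]
tool_rot: [0.785, 0.619, 0.001, -0.0]
ft_force: [0.5, 0.7, 0.1]
width: 0.726
gripper_force: 0.0
```

```bash
python3 - <<'E'
from h import *
P=camera_params('wrist'); im=snap('wrist','w8.png'); json.dump({k:np.array(v).tolist() for k,v in P.items()},open('w8.json','w'))
for n in ('case_holder','ledge_box','gold_carton'): print(n,[(np.round(d['position'],3).tolist(),round(d['score'],2)) for d in boxes_of(n,'wrist')[:2]])
s=state();print(s['ee_pos'],s['tool_rot'],s['joint_pos'].round(2))
uv=proj('w',[[.479,-.141,.023],[.479,-.141,0],[.478,-.118,.015]],P).round(0);print(uv)
u,v=uv[0].astype(int);c=im[max(0,v-75):v+75,max(0,u-100):u+100,::-1]
print(max(0,u-100),max(0,v-75))
cv2.imwrite('pics/w8c.png',cv2.resize(c,None,fx=4,fy=4,interpolation=cv2.INTER_CUBIC))
E
```

```text
case_holder [([0.476, -0.135, 0.018], 0.86)]
ledge_box [([0.484, -0.232, 0.017], 0.58)]
gold_carton []
[ 0.47981373 -0.14034067  0.1020348 ] [7.84285582e-01 6.20399886e-01 3.21129327e-04 6.03177888e-05] [ 0.5   0.62 -0.38  2.    0.39  0.6  -0.38]
[[313. 255.]
 [313. 244.]
 [302. 214.]]
213 180
```

View pics/w8c.png

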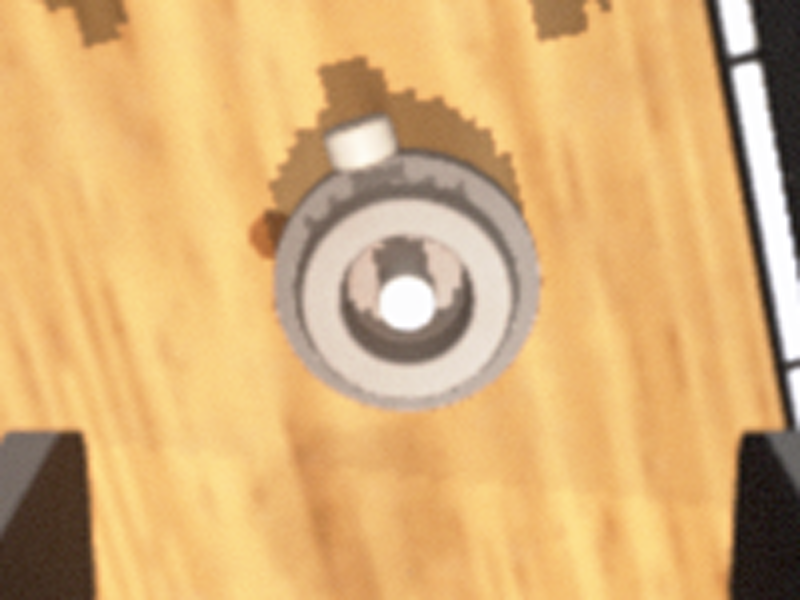

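Call:
carry_out(series=[[[0,0,-0.25],[0,0,0]],[[0,0,-0.45],[0,0,0]],[[0,0,-0.53],[0,0,0]],[[0,0,-0.567],[0,0,0]],[[0,0,-0.567],[0,0,0]],[[0,0,-0.567],[0,0,0]]])

```text
time_s: 18.3
ee_pos: [0.4799, -0.1411, 0.0179]
tool_rot: [0.784, 0.62, 0.001, 0.001]
ft_force: [-0.3, 0.1, -0.0]
width: 0.724
gripper_force: 0.0
```

Call:
carry_out(series=[[[0,0,0],[0,0,0]],[[0,0,0],[0,0,0]],[[0,0,0],[0,0,0]],[[0,0,0],[0,0,0]],[[0,0,0],[0,0,0]],[[0,0,0],[0,0,0]],[[0,0,0],[0,0,0]]], fingers=28, squeeze=40)

```text
time_s: 19.0
ee_pos: [0.4796, -0.1413, 0.0183]
tool_rot: [0.784, 0.62, 0.0, 0.001]
ft_force: [-0.4, 0.2, 4.8]
width: 0.417
gripper_force: 39.3
```

Call:
carry_out(series=[[[0,0,0.05],[0,0,0]],[[0,0,0.15],[0,0,0]],[[0,0,0.3],[0,0,0]],[[0,0,0.4],[0,0,0]],[[0,0,0.4],[0,0,0]]])

```text
time_s: 19.5
ee_pos: [0.4804, -0.1415, 0.0792]
tool_rot: [0.784, 0.62, 0.002, 0.002]
ft_force: [-0.8, -0.1, -0.8]
width: 0.418
gripper_force: 40.2
```

```bash
python3 - <<'E'
from h import *
snap('wrist','w9.png')
for n in ('case_holder','red_tray'): print(n,[(np.round(d['position'],3).tolist(),round(d['score'],2)) for d in boxes_of(n,'wrist')[:2]])
s=state();print(s['ee_pos'],s['width'],s['gripper_force'])
E
```

```text
case_holder [([0.482, -0.135, 0.082], 0.56)]
red_tray [([0.637, -0.214, 0.011], 0.57)]
[ 0.47855177 -0.14117064  0.07669165] 0.42202199427432785 40.14906742977473
```

Call:
carry_out(series=[[[0.2,-0.16,0],[0,0,0]],[[0.4,-0.34,0],[0,0,0]],[[0.6,-0.52,0],[0,0,0]],[[0.8,-0.7,0],[0,0,0]],[[1,-0.87,0],[0,0,0]],[[1,-0.96,0],[0,0,0]],[[1,-0.96,0],[0,0,0]]])

```text
time_s: 20.35
ee_pos: [0.6273, -0.2881, 0.0747]
tool_rot: [0.786, 0.619, -0.002, -0.001]
ft_force: [-0.7, 0.3, -0.5]
width: 0.418
gripper_force: 40.2
```

Call:
carry_out(series=[[[0.067,0,0],[0,0,0]],[[0.067,0,-0.1],[0,0,0]],[[0.067,0,-0.2],[0,0,0]],[[0.067,0,-0.26],[0,0,0]],[[0.067,0,-0.29],[0,0,0]],[[0.067,0,-0.315],[0,0,0]],[[0.067,0,-0.33],[0,0,0]],[[0.067,0,-0.33],[0,0,0]],[[0.067,0,-0.33],[0,0,0]]])

```text
time_s: 21.25
ee_pos: [0.6395, -0.2852, 0.028]
tool_rot: [0.784, 0.62, 0.0, 0.001]
ft_force: [0.5, -0.8, 0.2]
width: 0.42
gripper_force: 40.3
```

Call:
carry_out(series=[[[0,0,-0.004],[0,0,0]],[[0,0,-0.006],[0,0,0]],[[0,0,-0.006],[0,0,0]]])

```text
time_s: 21.55
ee_pos: [0.6395, -0.2853, 0.0279]
tool_rot: [0.784, 0.62, 0.0, 0.001]
ft_force: [-2.0, -0.1, 5.4]
width: 0.418
gripper_force: 40.7
```

Call:
carry_out(series=[[[0,0,0],[0,0,0]],[[0,0,0],[0,0,0]],[[0,0,0],[0,0,0]],[[0,0,0],[0,0,0]]], fingers=44)

```text
time_s: 21.95
ee_pos: [0.639, -0.2851, 0.0263]
tool_rot: [0.784, 0.62, -0.0, -0.0]
ft_force: [0.3, -0.4, 0.4]
width: 0.511
gripper_force: 0.0
```

Call:
carry_out(series=[[[0,0,0.1],[0,0,0]],[[0,0,0.3],[0,0,0]],[[0,0,0.5],[0,0,0]],[[0,0,0.5],[0,0,0]],[[0,0,0.5],[0,0,0]]])

```text
time_s: 22.45
ee_pos: [0.6398, -0.2852, 0.1036]
tool_rot: [0.784, 0.62, 0.001, 0.001]
ft_force: [-0.3, 0.6, -0.7]
width: 0.515
gripper_force: 0.0
```

```bash
python3 - <<'E'
from h import *
snap('wrist','w10.png')
for n in ('case_holder','ledge_box'): print(n,[(np.round(d['position'],3).tolist(),round(d['score'],2)) for d in boxes_of(n,'wrist')[:2]])
s=state();print(s['ee_pos'],s['joint_pos'].round(2))
E
```

```text
case_holder [([0.641, -0.28, 0.03], 0.7)]
ledge_box [([0.488, -0.247, 0.017], 0.86)]
[ 0.63817872 -0.28495138  0.10058265] [ 0.6   0.87 -0.41  1.4   0.38  0.96 -0.14]
```

Call:
carry_out(series=[[[-0.1,0.02,0],[0,0,-0.16]],[[-0.2,0.05,0],[0,0,-0.32]],[[-0.3,0.08,0],[0,0,-0.48]],[[-0.4,0.1,0],[0,0,-0.64]],[[-0.5,0.12,0],[0,0,-0.803]],[[-0.54,0.122,0],[0,0,-0.803]]], fingers=56)

```text
time_s: 23.2
ee_pos: [0.5561, -0.2662, 0.1006]
tool_rot: [0.938, 0.347, -0.002, -0.001]
ft_force: [0.6, -0.6, -0.0]
width: 0.654
gripper_force: 0.0
```

Call:
carry_out(series=[[[-0.1,0.02,0],[0,0,-0.16]],[[-0.2,0.05,0],[0,0,-0.32]],[[-0.3,0.08,0],[0,0,-0.48]],[[-0.4,0.1,0],[0,0,-0.64]],[[-0.5,0.122,0],[0,0,-0.803]],[[-0.533,0.122,-0.1],[0,0,-0.803]],[[-0.533,0.122,-0.1],[0,0,-0.803]],[[-0.533,0.122,-0.1],[0,0,-0.803]]])

```text
time_s: 24.0
ee_pos: [0.4786, -0.2485, 0.0863]
tool_rot: [0.999, 0.039, -0.0, -0.0]
ft_force: [0.3, 0.1, -0.4]
width: 0.658
gripper_force: 0.0
```

```bash
python3 - <<'E'
from h import *
P=camera_params('wrist'); im=snap('wrist','w11.png'); json.dump({k:np.array(v).tolist() for k,v in P.items()},open('w11.json','w'))
for n in ('ledge_box',): print(n,[(np.round(d['position'],3).tolist(),round(d['score'],2)) for d in boxes_of(n,'wrist')[:2]])
s=state();print(s['ee_pos'],s['tool_rot'],s['joint_pos'].round(2))
# find dark blob on wood near projected carton
g=cv2.cvtColor(im,cv2.COLOR_RGB2GRAY); hsv=cv2.cvtColor(im,cv2.COLOR_RGB2HSV)
u,v=proj('w',[[.478,-.2484,.018]],P)[0].round().astype(int);print(u,v)
m=((hsv[...,1]<70)&(g<110)).astype(np.uint8)
n,l,st,ce=cv2.connectedComponentsWithStats(m);k=l[v,u];print(k,st[k],ce[k])
c=cv2.approxPolyDP(cv2.convexHull(np.argwhere(l==k)[:,::-1].astype(np.int32)),5,True)[:,0];print(c.tolist())
for z in (.018,0):print(z,[atz('w',p,z,P).round(4)[:2].tolist() for p in c])
E
```

```text
ledge_box [([0.484, -0.245, 0.015], 0.63)]
[ 0.47919799 -0.24865465  0.08680455] [9.99234077e-01 3.91256189e-02 6.65253354e-04 5.01488556e-05] [ 0.48  0.66 -0.07  1.91  0.08  0.58 -1.13]
315 263
0 [     0      0    640    480 169042] [300.74559577 243.01347003]
[[636, 479], [56, 478], [0, 449], [0, 0], [639, 3]]
0.018 [[0.3336, -0.4877], [0.3078, -0.0835], [0.3273, -0.0459], [0.5997, -0.0847], [0.6233, -0.3967]]
0 [[0.3144, -0.5099], [0.2863, -0.0689], [0.3075, -0.0279], [0.6048, -0.0702], [0.6304, -0.4107]]
```

Call:
carry_out(series=[[[0,0,-0.2],[0,0,0]],[[0,0,-0.35],[0,0,0]],[[0,0,-0.43],[0,0,0]],[[0,0,-0.464],[0,0,0]],[[0,0,-0.464],[0,0,0]],[[0,0,-0.464],[0,0,0]]])

```text
time_s: 24.7
ee_pos: [0.4789, -0.2488, 0.0178]
tool_rot: [0.999, 0.039, 0.001, 0.0]
ft_force: [0.1, -0.5, 0.8]
width: 0.66
gripper_force: 0.0
```

Call:
carry_out(series=[[[0,0,0],[0,0,0]],[[0,0,0],[0,0,0]],[[0,0,0],[0,0,0]],[[0,0,0],[0,0,0]],[[0,0,0],[0,0,0]],[[0,0,0],[0,0,0]],[[0,0,0],[0,0,0]]], fingers=24, squeeze=30)

```text
time_s: 25.4
ee_pos: [0.4789, -0.2488, 0.018]
tool_rot: [0.999, 0.038, 0.001, 0.0]
ft_force: [-0.1, 0.8, 6.8]
width: 0.392
gripper_force: 31.7
```

Call:
carry_out(series=[[[0,0,0.05],[0,0,0]],[[0,0,0.15],[0,0,0]],[[0,0,0.3],[0,0,0]],[[0,0,0.4],[0,0,0]],[[0,0,0.4],[0,0,0]]])

```text
time_s: 25.9
ee_pos: [0.4793, -0.2491, 0.0791]
tool_rot: [0.999, 0.038, 0.002, 0.001]
ft_force: [0.4, 0.0, -0.9]
width: 0.389
gripper_force: 31.0
```

```bash
python3 - <<'E'
from h import *
P=camera_params('wrist');im=snap('wrist','w12.png'); json.dump({k:np.array(v).tolist() for k,v in P.items()},open('w12.json','w'))
for n in ('ledge_box','red_tray'): print(n,[(np.round(d['position'],3).tolist(),round(d['score'],2)) for d in boxes_of(n,'wrist')[:2]])
s=state();print(s['ee_pos'],s['width'],s['gripper_force'])
E
```

```text
ledge_box [([0.486, -0.248, 0.077], 0.68)]
red_tray [([0.6, -0.292, 0.006], 0.73)]
[ 0.47752744 -0.24817847  0.07642636] 0.3861629565841014 30.96273958683014
```

View pics/w12.png

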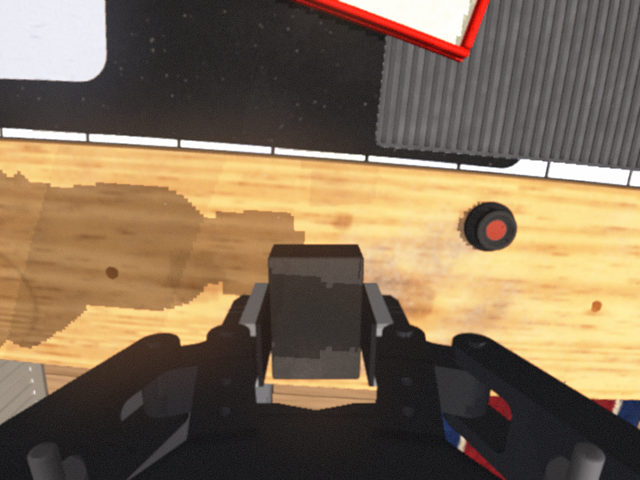

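```bash
python3 - <<'E'
from h import *
P=json.load(open('w12.json'))
for uv in [(270,258),(363,258),(275,378),(359,378)]: print(atz('w',uv,.0764,P).round(4))
E
```

```text
[ 0.5013 -0.2314  0.0764]
[ 0.5039 -0.2648  0.0764]
[ 0.4516 -0.2355  0.0764]
[ 0.4541 -0.2687  0.0764]
```

Call:
carry_out(series=[[[0.2,0.05,0],[0,0,-0.1]],[[0.4,0.1,0],[0,0,-0.2]],[[0.6,0.15,0],[0,0,-0.3]],[[0.8,0.2,0],[0,0,-0.393]],[[1,0.246,0],[0,0,-0.393]],[[1,0.246,0],[0,0,-0.393]]])

```text
time_s: 26.65
ee_pos: [0.6322, -0.2076, 0.0753]
tool_rot: [0.994, -0.113, 0.001, -0.001]
ft_force: [-0.2, 1.0, -0.5]
width: 0.391
gripper_force: 31.0
```

Call:
carry_out(series=[[[0.196,0.049,0],[0,0,0]],[[0.196,0.049,0],[0,0,0]],[[0.196,0.049,-0.1],[0,0,0]],[[0.196,0.049,-0.2],[0,0,0]],[[0.196,0.049,-0.27],[0,0,0]],[[0.196,0.049,-0.3],[0,0,0]],[[0.196,0.049,-0.32],[0,0,0]],[[0.196,0.049,-0.33],[0,0,0]],[[0.196,0.049,-0.33],[0,0,0]],[[0.196,0.049,-0.33],[0,0,0]]])

```text
time_s: 27.65
ee_pos: [0.6581, -0.2043, 0.0281]
tool_rot: [0.993, -0.116, 0.001, 0.0]
ft_force: [0.4, 0.3, -0.2]
width: 0.389
gripper_force: 31.0
```

Call:
carry_out(series=[[[0,0,-0.004],[0,0,0]],[[0,0,-0.007],[0,0,0]],[[0,0,-0.007],[0,0,0]]])

```text
time_s: 27.95
ee_pos: [0.6581, -0.2043, 0.0276]
tool_rot: [0.993, -0.116, 0.001, 0.0]
ft_force: [-1.4, 1.3, 5.5]
width: 0.392
gripper_force: 31.6
```

Call:
carry_out(series=[[[0,0,0],[0,0,0]],[[0,0,0],[0,0,0]],[[0,0,0],[0,0,0]],[[0,0,0],[0,0,0]]], fingers=42)

```text
time_s: 28.35
ee_pos: [0.6574, -0.2042, 0.0261]
tool_rot: [0.993, -0.116, -0.0, -0.0]
ft_force: [1.0, -0.5, -0.8]
width: 0.494
gripper_force: 0.0
```

Call:
carry_out(series=[[[0,0,0.1],[0,0,0]],[[0,0,0.3],[0,0,0]],[[0,0,0.5],[0,0,0]],[[0,0,0.5],[0,0,0]],[[0,0,0.5],[0,0,0]],[[0,0,0.5],[0,0,0]]])

```text
time_s: 28.95
ee_pos: [0.6568, -0.204, 0.101]
tool_rot: [0.993, -0.116, -0.001, -0.0]
ft_force: [0.4, -0.3, -0.2]
width: 0.489
gripper_force: 0.0
```

```bash
python3 - <<'E'
from h import *
P=camera_params('wrist');im=snap('wrist','w13.png'); json.dump({k:np.array(v).tolist() for k,v in P.items()},open('w13.json','w'))
for n in ('ledge_box','case_holder'): print(n,[(np.round(d['position'],3).tolist(),round(d['score'],2)) for d in boxes_of(n,'wrist')[:2]])
s=state();print(s['ee_pos'],s['tool_rot'])
u,v=proj('w',[[.658,-.204,.0275]],P)[0].round().astype(int);print(u,v)
hsv=cv2.cvtColor(im,cv2.COLOR_RGB2HSV); print(hsv[v-60:v+80:10,u].tolist(),hsv[v,u-90:u+90:10].tolist())
E
```

```text
ledge_box [([0.663, -0.204, 0.026], 0.74)]
case_holder [([0.645, -0.281, 0.029], 0.83)]
[ 0.65675973 -0.20393909  0.10023302] [ 9.93298711e-01 -1.15568776e-01 -1.21017866e-03 -2.52868825e-04]
315 257
[[16, 144, 236], [15, 157, 117], [13, 65, 75], [17, 65, 74], [12, 59, 73], [14, 55, 69], [14, 63, 69], [14, 74, 52], [9, 65, 55], [15, 60, 51], [15, 111, 60], [14, 157, 224], [2, 236, 210], [3, 55, 42]] [[15, 25, 41], [3, 49, 52], [3, 207, 134], [15, 144, 143], [14, 148, 153], [14, 150, 153], [14, 134, 112], [13, 74, 55], [12, 87, 53], [14, 63, 69], [9, 59, 73], [13, 50, 71], [11, 71, 75], [17, 143, 240], [15, 150, 224], [15, 147, 120], [2, 219, 242], [30, 12, 240]]
```

```bash
python3 - <<'E'
from h import *
P=json.load(open('w13.json'));im=cv2.imread('pics/w13.png');hsv=cv2.cvtColor(im,cv2.COLOR_BGR2HSV)
m=((hsv[...,1]<115)&(hsv[...,2]<100)).astype(np.uint8);m=cv2.morphologyEx(m,cv2.MORPH_OPEN,np.ones((7,7),np.uint8))
n,l,st,ce=cv2.connectedComponentsWithStats(m,connectivity=4);k=l[250,320];print(st[k])
c=cv2.approxPolyDP(cv2.convexHull(np.argwhere(l==k)[:,::-1].astype(np.int32)),4,True)[:,0]
for p in c: print(p,atz('w',p,.0275,P).round(4)[:2],atz('w',p,.0095,P).round(4)[:2])
E
```

```text
[ 285  211   62   87 5134]
[345 212] [ 0.6787 -0.2255] [ 0.6749 -0.2261]
[344 297] [ 0.6308 -0.2146] [ 0.6228 -0.2142]
[288 297] [ 0.6381 -0.1837] [ 0.6308 -0.1805]
[285 213] [ 0.6855 -0.1942] [ 0.6824 -0.192 ]
```

Call:
carry_out(series=[[[-0.15,0.2,0],[0,0,0.1]],[[-0.3,0.4,0],[0,0,0.2]],[[-0.4,0.6,0],[0,0,0.3]],[[-0.5,0.75,0],[0,0,0.4]],[[-0.55,0.9,0],[0,0,0.4]],[[-0.55,0.9,0],[0,0,0.4]]], fingers=54)

```text
time_s: 29.7
ee_pos: [0.5736, -0.0642, 0.1009]
tool_rot: [0.999, 0.044, -0.001, -0.002]
ft_force: [0.6, 0.2, 0.3]
width: 0.633
gripper_force: 0.0
```

Call:
carry_out(series=[[[-0.15,0.2,0],[0,0,0.1]],[[-0.3,0.4,0],[0,0,0.2]],[[-0.4,0.6,0],[0,0,0.287]],[[-0.5,0.8,0],[0,0,0.287]],[[-0.558,0.911,-0.1],[0,0,0.287]],[[-0.558,0.911,-0.1],[0,0,0.287]],[[-0.558,0.911,-0.1],[0,0,0.287]]])

```text
time_s: 30.4
ee_pos: [0.492, 0.0664, 0.0862]
tool_rot: [0.988, 0.153, -0.0, 0.001]
ft_force: [1.2, 0.2, 0.5]
width: 0.629
gripper_force: 0.0
```

```bash
python3 - <<'E'
from h import *
P=camera_params('wrist');im=snap('wrist','w14.png'); json.dump({k:np.array(v).tolist() for k,v in P.items()},open('w14.json','w'))
for n in ('gold_carton',): print(n,[(np.round(d['position'],3).tolist(),round(d['score'],2)) for d in boxes_of(n,'wrist')[:2]])
s=state();print(s['ee_pos'],s['tool_rot'])
hsv=cv2.cvtColor(im,cv2.COLOR_RGB2HSV);u,v=proj('w',[[.491,.0675,.021]],P)[0].round().astype(int);print(u,v)
print(hsv[v-50:v+50:8,u].tolist(),hsv[v,u-70:u+70:8].tolist())
m=((hsv[...,1]>165)&(hsv[...,0]>17)&(hsv[...,0]<32)).astype(np.uint8);m=cv2.morphologyEx(m,cv2.MORPH_CLOSE,np.ones((7,7),np.uint8))
n,l,st,ce=cv2.connectedComponentsWithStats(m);k=l[v,u];print(k,st[k],ce[k]);pts=np.argwhere(l==k)[:,::-1].astype(np.int32);r=cv2.minAreaRect(pts);print(r)
for p in cv2.boxPoints(r): print(p.round(),atz('w',p,.021,P).round(4)[:2])
E
```

```text
gold_carton [([0.495, 0.07, 0.014], 0.71)]
[0.49263044 0.06547217 0.08661701] [9.88403799e-01 1.51845767e-01 5.81664087e-04 6.74594547e-04]
312 264
[[13, 141, 121], [15, 140, 129], [15, 133, 142], [16, 156, 111], [17, 164, 106], [17, 163, 169], [12, 174, 157], [17, 163, 234], [19, 160, 244], [16, 140, 234], [18, 131, 241], [19, 120, 246], [18, 130, 241]] [[17, 141, 231], [15, 147, 221], [16, 142, 228], [17, 136, 233], [16, 135, 161], [19, 180, 237], [16, 169, 183], [17, 163, 164], [16, 169, 164], [9, 193, 144], [13, 173, 159], [18, 163, 239], [19, 171, 240], [16, 142, 226], [15, 138, 222], [16, 136, 228], [17, 144, 231], [16, 133, 229]]
0 [     0      0    640    480 305742] [319.52938098 239.4057735 ]
((319.5, 239.5), (479.0, 639.0), 90.0)
[-0.  0.] [0.5725 0.2501]
[639.   0.] [ 0.6659 -0.0431]
[639. 479.] [ 0.4073 -0.1983]
[  0. 479.] [0.2745 0.2264]
```

Call:
carry_out(series=[[[0,0,-0.2],[0,0,0]],[[0,0,-0.35],[0,0,0]],[[0,0,-0.43],[0,0,0]],[[0,0,-0.456],[0,0,0]],[[0,0,-0.456],[0,0,0]],[[0,0,-0.456],[0,0,0]]])

```text
time_s: 31.1
ee_pos: [0.4922, 0.0672, 0.0188]
tool_rot: [0.988, 0.153, 0.001, 0.0]
ft_force: [0.9, 0.5, 0.5]
width: 0.632
gripper_force: 0.0
```

Call:
carry_out(series=[[[0,0,0],[0,0,0]],[[0,0,0],[0,0,0]],[[0,0,0],[0,0,0]],[[0,0,0],[0,0,0]],[[0,0,0],[0,0,0]],[[0,0,0],[0,0,0]],[[0,0,0],[0,0,0]]], fingers=24, squeeze=25)

```text
time_s: 31.8
ee_pos: [0.4921, 0.0675, 0.019]
tool_rot: [0.988, 0.153, 0.001, 0.0]
ft_force: [-0.7, -0.2, 6.0]
width: 0.387
gripper_force: 25.9
```

Call:
carry_out(series=[[[0,0,0.05],[0,0,0]],[[0,0,0.15],[0,0,0]],[[0,0,0.3],[0,0,0]],[[0,0,0.45],[0,0,0]],[[0,0,0.45],[0,0,0]],[[0,0,0.45],[0,0,0]]])

```text
time_s: 32.4
ee_pos: [0.4913, 0.0674, 0.0859]
tool_rot: [0.988, 0.153, 0.0, -0.0]
ft_force: [0.1, -0.7, -0.2]
width: 0.393
gripper_force: 25.2
```

```bash
python3 - <<'E'
from h import *
P=camera_params('wrist');im=snap('wrist','w15.png'); json.dump({k:np.array(v).tolist() for k,v in P.items()},open('w15.json','w'))
print([(np.round(d['position'],3).tolist(),round(d['score'],2)) for d in boxes_of('gold_carton','wrist')[:2]])
s=state();print(s['ee_pos'],s['tool_rot'],s['width'],s['gripper_force'])
cv2.imwrite('pics/w15c.png',cv2.resize(im[200:420,200:440,::-1],None,fx=2.5,fy=2.5))
E
```

```text
[([0.497, 0.063, 0.084], 0.55)]
[0.49058389 0.06731848 0.08487425] [ 9.88166149e-01  1.53384720e-01 -8.87998010e-04 -8.80507370e-06] 0.3883504720967277 25.232159793376923
```

View pics/w15c.png

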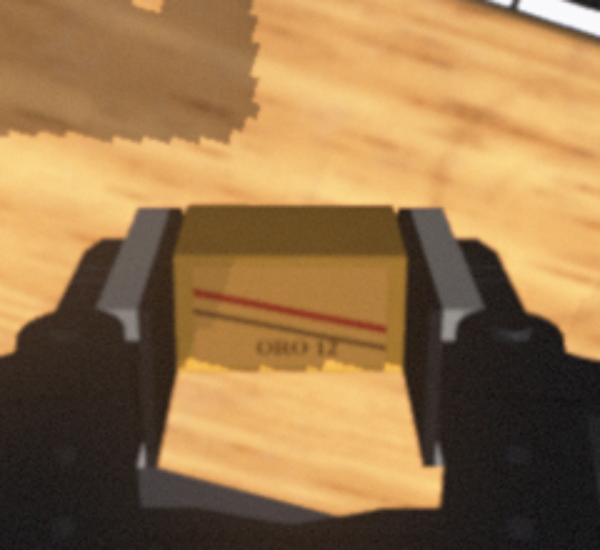

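```bash
python3 - <<'E'
from h import *
P=json.load(open('w15.json'))
A=np.array([atz('w',(u,v),.087,P) for u,v in [(270,302),(363,302),(273,348),(361,348)]]);print(A.round(4))
d=A.mean(0)[:2]-[.4906,.0673];a=np.radians(17.6);print('offset in tool x,y(-)',d@[np.cos(a),np.sin(a)],d@[np.sin(a),-np.cos(a)])
P=json.load(open('w12.json'));B=np.array([[.5013,-.2314],[.5039,-.2648],[.4516,-.2355],[.4541,-.2687]]).mean(0)-[.4775,-.2482];a=np.radians(4.4);print(B@[np.cos(a),np.sin(a)],B@[np.sin(a),-np.cos(a)])
E
```

```text
[[0.4938 0.0849 0.087 ]
 [0.504  0.0529 0.087 ]
 [0.4761 0.0788 0.087 ]
 [0.4861 0.0473 0.087 ]]
offset in tool x,y(-) -0.0009743041155992063 0.001075100177827234
7.857071581007807e-05 0.0019116620105596657
```

Call:
carry_out(series=[[[0.07,-0.2,0.1],[0,0,0.13]],[[0.15,-0.4,0.1],[0,0,0.26]],[[0.22,-0.6,0.1],[0,0,0.39]],[[0.3,-0.8,0.1],[0,0,0.52]],[[0.4,-1,0.1],[0,0,0.66]],[[0.4,-1,0.1],[0,0,0.66]]])

```text
time_s: 33.1
ee_pos: [0.5522, -0.0897, 0.099]
tool_rot: [0.918, 0.398, -0.001, 0.002]
ft_force: [-0.9, -0.1, -0.3]
width: 0.39
gripper_force: 25.2
```

Call:
carry_out(series=[[[0.15,-0.17,0],[0,0,0.13]],[[0.3,-0.34,0],[0,0,0.26]],[[0.45,-0.51,0],[0,0,0.39]],[[0.6,-0.68,0],[0,0,0.52]],[[0.705,-0.798,0],[0,0,0.653]],[[0.705,-0.798,0],[0,0,0.653]],[[0.705,-0.798,-0.1],[0,0,0.653]],[[0.705,-0.798,-0.2],[0,0,0.653]],[[0.705,-0.798,-0.25],[0,0,0.653]],[[0.705,-0.798,-0.28],[0,0,0.653]],[[0.705,-0.798,-0.29],[0,0,0.653]],[[0.705,-0.798,-0.29],[0,0,0.653]]])

```text
time_s: 34.3
ee_pos: [0.6572, -0.202, 0.0571]
tool_rot: [0.784, 0.621, 0.0, 0.0]
ft_force: [0.4, -0.5, 0.3]
width: 0.391
gripper_force: 25.2
```

Call:
carry_out(series=[[[0,-0.007,-0.03],[0,0,0]],[[0,-0.007,-0.05],[0,0,0]],[[0,-0.007,-0.06],[0,0,0]],[[0,-0.007,-0.067],[0,0,0]],[[0,-0.007,-0.067],[0,0,0]],[[0,-0.007,-0.067],[0,0,0]]])

```text
time_s: 34.9
ee_pos: [0.6572, -0.2033, 0.0471]
tool_rot: [0.784, 0.621, 0.0, 0.0]
ft_force: [-0.8, -1.0, 0.9]
width: 0.392
gripper_force: 25.2
```

Call:
carry_out(series=[[[0,0,-0.004],[0,0,0]],[[0,0,-0.007],[0,0,0]],[[0,0,-0.007],[0,0,0]]])

```text
time_s: 35.2
ee_pos: [0.6573, -0.2033, 0.0466]
tool_rot: [0.784, 0.621, 0.0, 0.0]
ft_force: [-1.3, -0.7, 4.1]
width: 0.39
gripper_force: 25.7
```

Call:
carry_out(series=[[[0,0,0],[0,0,0]],[[0,0,0],[0,0,0]],[[0,0,0],[0,0,0]],[[0,0,0],[0,0,0]],[[0,0,0],[0,0,0]]], fingers=46)

```text
time_s: 35.7
ee_pos: [0.657, -0.2033, 0.0457]
tool_rot: [0.784, 0.621, -0.0, -0.0]
ft_force: [-1.0, 0.2, -0.3]
width: 0.541
gripper_force: 0.0
```

Call:
carry_out(series=[[[0,0,0.05],[0,0,0]],[[0,0,0.15],[0,0,0]],[[0,0,0.35],[0,0,0]],[[0,0,0.5],[0,0,0]],[[0,0,0.5],[0,0,0]],[[0,0,0.5],[0,0,0]]])

```text
time_s: 36.3
ee_pos: [0.6575, -0.2034, 0.1223]
tool_rot: [0.784, 0.621, 0.001, 0.001]
ft_force: [0.6, 0.0, -1.4]
width: 0.536
gripper_force: 0.0
```

```bash
python3 - <<'E'
from h import *
im=snap('wrist','w16.png');
for n in ('gold_carton','ledge_box','case_holder'): print(n,[(np.round(d['position'],3).tolist(),round(d['score'],2)) for d in boxes_of(n,'wrist')[:2]])
snap('side','s1.png')
for n in 'oil_bottle loupe case_holder ledge_box gold_carton oil_cup putty clear_pot'.split():
    print(n,[(np.round(d['position'],3).tolist(),round(d['score'],2)) for d in boxes_of(n,'side')[:2]])
s=state();print(s['ee_pos'],s['time_s'])
E
```

```text
gold_carton [([0.66, -0.205, 0.044], 0.94)]
ledge_box [([0.665, -0.193, 0.026], 0.93)]
case_holder [([0.641, -0.279, 0.029], 0.57)]
oil_bottle [([0.665, 0.043, 0.04], 0.48), ([0.659, -0.199, 0.047], 0.44)]
loupe [([0.646, -0.038, 0.028], 0.57)]
case_holder []
ledge_box [([0.657, -0.193, 0.033], 0.64), ([0.615, -0.427, 0.025], 0.64)]
gold_carton [([0.66, -0.196, 0.05], 0.55)]
oil_cup []
putty [([0.651, 0.135, 0.015], 0.44)]
clear_pot [([0.617, -0.429, 0.029], 0.51)]
[ 0.65710822 -0.20328355  0.1208668 ] 36.95
```

```bash
python3 -c "
from bench import *
print(sign_off())"
```

```text
the job is handed in; nothing more can be done
None
```

Both kits are made up in the order asked and handed in at about 37 s: all five pieces were set down upright on their liners, with the gold carton about mid-black-carton by the final camera detections. The putty and white pot were seen in place at the end; the oil cup was not detected in that last look, but the arm never went near it.

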